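# Find the slot with a quarter-turn fastener and hold a gearbox cover shut

## Task

Turn the winged quarter-turn fastener on the gearbox's sprung access cover clockwise from across the cover to about in line with the two index ribs, and feel for the angle at which its foot drops into the slot hidden beneath. Then press the cover down fully home against the housing and finish while still holding it pressed there, so that a colleague can fit the screws; leave the other things on the bench where they are.

Things in the scene. Friction and masses are not known exactly. Their poses are not given: they have to be found in the camera images.
- wing (a point): Grip point of the fastener: a black upright wing (bar) 44 mm long, 12 mm thick, 30 mm high on a steel disc (38 mm diameter, 4 mm high) amid the cover. The point lies on the turning axis, 22 mm above the cover's top face (the wing's top: 34 mm above it). x runs along the wing, y across it, z up the turning axis. It turns about z and goes up and down with the cover.
- fastener (a joint): Wing's angle from the line of the ribs, rad, anticlockwise from above positive; 0 is in line. Starts at 0.8 to 1.4; stops at -0.7 and 1.6; friction about 0.05 N m. Under the cover a foot (30 x 6 mm) parallel to the wing must enter a fixed hidden slot (10 mm wide), whose direction differs from the ribs by an unknown angle up to 0.35 either way; it enters within about 0.13 of the slot's direction.
- cover (a joint): How far the cover is pressed down, m: 0 risen on its springs, 0.012 fully home on the housing's rim. With the foot off the slot's line it stops dead at about 0.004. Springs push it up with about 2 N when risen, 8 N when home, and raise it again if let go. It only slides vertically, so it may be pressed anywhere, also by the gripped wing.
- cover_middle (a point): Middle of the top face of the access cover, on the fastener's axis: a level aluminium plate 146 x 160 x 5 mm (x by y), 102 mm above the bench when risen. Its x axis is the line of two dark index ribs (22 x 4 mm) lying on it 29 to 51 mm either side of the axis; z up. Guide pins at the corners stand 4 mm above it when risen, 16 mm when home.
- housing: Grey gearbox housing, fixed, 190 x 180 mm, 85 mm high to its rim; origin under its middle at bench height, below the fastener's axis; x parallel to the ribs. At its +y end a round motor flange (120 mm diameter, at y 88 to 104 mm, top 121 mm above the bench) with a shaft stub to y 146 mm; at its -y end a low boss to y -110 mm.
- bearing: Loose steel bearing ring, 52 mm diameter, 15 mm high, lying beside the housing; leave alone. Origin under its centre.
- bolt: Loose steel bolt, 45 mm long, standing beside the housing; leave alone. Origin at its lower end.
- screwdriver: Loose screwdriver lying behind the housing (beyond its +x side); leave alone.
- wrench: Loose wrench lying on the robot's right; leave alone.
- cup: Loose red cup, 72 mm diameter, 85 mm high, on the right; leave alone. Origin under its centre.
- can: Loose blue can, 60 mm diameter, 140 mm high, on the left; leave alone. Origin under its centre.
- impeller: Loose dark pump impeller, 110 mm diameter, 40 mm high, on the left; leave alone. Origin under its centre.

How it is judged:
On the way:
1. the wing has been turned to about the line of the ribs while the cover is still up (value of joint fastener between -0.6 and 0.6 rad and value of joint cover below 0.006 m), for 0.05 s.
At the end, for the whole second after the job is handed in: The fastener's foot is in its slot (wing within 0.6 rad of the ribs), the cover is at least 10 of its 12 mm down, and the gripper's fingers are touching the cover or its fastener with more than 3 N, through the last second (value of joint cover above 0.01 m and value of joint fastener between -0.6 and 0.6 rad and contact force between the fingers and cover above 3 N); the arm keeps its last pose, push and grip.
It fails at once if the bearing, bolt or screwdriver beside the housing moved more than 30 mm (distance of any of bearing, bolt, screwdriver from where it was at the start of the episode above 0.03 m).
It fails at once if the wrench, cup, can or impeller moved more than 30 mm (distance of any of wrench, cup, can, impeller from where it was at the start of the episode above 0.03 m).
It also fails if it takes over 56 s, if anything falls off the work surface, if the arm or the gripper's body presses on something with over 40 N, if the wrist force passes 120 N, or if a joint passes its speed limit or range.

## Robot

A 7-joint arm with a two-finger parallel gripper is mounted at the origin on the work surface. World frame = base frame: x ahead of the robot, y to its left, z up, the work surface at z = 0. Lengths are in m, angles in rad, forces in N, time in s.
With the tool pointing down it reaches from about 0.425 to 0.925 m from the base axis. Payload 6.8 kg.
Tool frame: the origin (TCP) lies at the very end of the fingers, on their centre line; the grasp point (between the pads) lies 19 mm behind it; z points along the fingers, y is the direction in which the jaws open and shut (so a half turn about z gives the same grasp; the last joint's range is limited). The gripper opens to 85 mm and grips with 20 to 120 N. Pads are 22 mm wide; open, the fingers measure 114 mm over their backs; the gripper's body (76 mm by 85 mm) begins 54 mm behind the grasp point. The pads swing forward as they close: fully open they stand 13 mm farther back than shut.
Start: joints at [-1.427, 0.477, 0.022, 1.555, -0.011, 1.109, -0.083], TCP at [0.168, 0.654, 0.231] pointing down, gripper open.
Joint ranges: [-2.96, 2.96], [-0.34, 2.1], [-1.41, 1.46], [0.24, 2.44], [-1.37, 4.51], [0.17, 1.92], [-2.96, 2.96]. Speed limits (rad/s): [2.39, 2.39, 3.14, 3.14, 3.14, 3.14, 3.14].

## Interface

Orientations are given as a unit quaternion [w, x, y, z].
In Python, from station import bot gives the robot as it stands.
- The arm moves only by the tool step_arm, never from a script. Its argument "rows" is one flat list of numbers, 5 for each row, row after row: the shift along the world's x, y, z in mm, then the turn about the world's z in rad, then the opening, from 0 (shut) to 1 (fully open). In form: [x, y, z, spin, jaw, x, y, z, spin, jaw, ...]. A call has 1 to 12 rows; each row shifts and turns the commanded pose from where the row before left it; what a row does not reach is not made up. A row lasts 1/10 s, in which the tool goes at most 50 mm and 8.59 degrees, less where a joint would pass 70% of its speed; a pose out of reach is approached as far as the arm can. A call is refused whole if a number of a shift passes 50 or a number of a turn 0.15, either way. A call with a gripper value outside its range is refused whole. The fingers move at their own pace and stop on an object; "squeeze" is the grip in N (left out, the last holds). Time passes only in rows, so rows that do not move let the fingers close. It gives the time, the measured TCP pose, the force and the opening at its end, in the units of the state.
- bot.get_obs(): the state, without advancing time (a new reading comes with each control period).
- bot.read_camera(name): name is "scene" or "top" or "wrist"; returns (picture, depth): 480x640x3 uint8, red, green, blue; 480x640 float32, m along the optical axis (not along the pixel's ray), 0 where there is no reading.
- bot.camera_info(name): a dict with "camera_matrix" (3x3 intrinsics, pixels), "dist" ([k1, k2, p1, p2, k3] as OpenCV has them; the pictures are not rectified), "rvec" (rotation vector, rad) and "tvec" (3), from world to camera coordinates, as OpenCV has them. Camera axes: x right, y down, z forward; pixel columns grow to the right and rows downward; lengths in m; the calibration is good to about 2 mm. A picture is of the moment at which its call begins: read the wrist's pose just before it. camera_info takes no time and is no camera call; for the wrist camera it gives the pose at the moment of the call.
- bot.hand_in(): hands the job in, once; it reports no verdict.
Trained networks look in the newest picture that a camera, given by its name, has taken for a name from the list of things; names that differ only in an ending like _2 or _b are one class to them, and where a whole thing is asked for, a point or a joint stands for the part that bears it (a point fixed in the world has none). Each returns a list of dicts, best first, with "score" (0 to 1); they miss things now and then, are a little off and sometimes report something else, mostly with a low value. They report only what shows in the picture. A call takes as long as a camera call.
- bot.recognise(camera, label): "at" ([x, y, z] in m, in world coordinates, good to about 4 mm: the middle of the surface that is visible of it).
- bot.regions_of(camera, label): "pixels" (480x640 bool, what is visible of it).
The state is a dict: "t": time; "q": joint angles; "joint_vel": joint speeds; "joint_torque": joint torques, N m; "eef_pos": TCP position; "tool_rot": TCP orientation; "contact_force": force on the tool from outside, world axes, zero at the start; "torque": the same for the moment, N m; "gripper_width": opening from 0.0 (shut) to 1.0 (fully open).
Only numpy, scipy, OpenCV 4.12 (cv2) and the standard library are available. Lean on these libraries where they do the work, as an engineer would, in place of code of your own. Each camera call takes 0.05 s, during which the arm holds its last target.

## Working session

There is one attempt and no reset: what is moved stays moved. The work goes in short steps, Python scripts to look and compute and a tool call to move; the robot and the scene stay as the last step left them, time stands still between calls to the robot, and variables do not carry over. Pictures are saved under pics/ and viewed, and the job is handed in when it is done.

Besides the shell and the picture viewer there is one more tool, called after "Call:" as a command line: name --argument value ..., lists and objects as JSON in quotes. step_arm: Moves the arm, as the interface text tells. Its arguments: {"type":"object","properties":{"rows":{"type":"array"},"squeeze":{"type":"number"}},"required":["rows"]}

```bash
mkdir -p pics; python3 - <<'E'
from station import bot
import cv2,numpy as np
o=bot.get_obs();print({k:np.round(v,3) for k,v in o.items()})
for c in ["top","scene"]:
    p,d=bot.read_camera(c);cv2.imwrite(f"pics/{c}0.png",p[:,:,::-1]);np.save(f"{c}_d.npy",d);np.save(f"{c}_p.npy",p)
    for l in ["wing","cover_middle","housing"]:
        print(c,l,[(np.round(r['at'],4),round(r['score'],2)) for r in bot.recognise(c,l)[:2]])
for l in ["bearing","bolt","screwdriver","wrench","cup","can","impeller"]:
    print(l,[(np.round(r['at'],3),round(r['score'],2)) for r in bot.recognise("top",l)[:1]])
E
```

```text
{'t': np.float64(0.0), 'q': array([-1.427,  0.478,  0.022,  1.556, -0.012,  1.109, -0.083]), 'joint_vel': array([-0.   , -0.001,  0.001,  0.001, -0.001, -0.001,  0.001]), 'joint_torque': array([-1.0000e-03, -5.9646e+01,  1.6070e+00, -2.8119e+01,  1.2000e-02,
        9.0000e-03, -0.0000e+00]), 'eef_pos': array([0.168, 0.653, 0.23 ]), 'tool_rot': array([-0.   ,  0.126,  0.992, -0.001]), 'contact_force': array([ 0.196, -0.254,  0.081]), 'torque': array([0.017, 0.009, 0.022]), 'gripper_width': np.float64(1.002)}
top wing [(array([0.5244, 0.0313, 0.1153]), 0.76)]
top cover_middle [(array([0.5251, 0.0345, 0.1016]), 0.67), (array([0.4323, 0.4794, 0.0199]), 0.16)]
top housing [(array([0.5217, 0.0403, 0.1025]), 0.74)]
scene wing [(array([0.5334, 0.0323, 0.1199]), 0.54)]
scene cover_middle [(array([0.5315, 0.0322, 0.1022]), 0.96)]
scene housing [(array([0.5542, 0.0371, 0.1053]), 0.87)]
bearing [(array([ 0.404, -0.045,  0.016]), 0.7)]
bolt []
screwdriver [(array([ 0.666, -0.013,  0.024]), 0.61)]
wrench [(array([ 0.399, -0.488,  0.008]), 0.66)]
cup [(array([ 0.573, -0.48 ,  0.043]), 0.78)]
can [(array([0.432, 0.478, 0.018]), 0.67)]
impeller [(array([0.43 , 0.479, 0.015]), 0.88)]
```

View pics/top0.png

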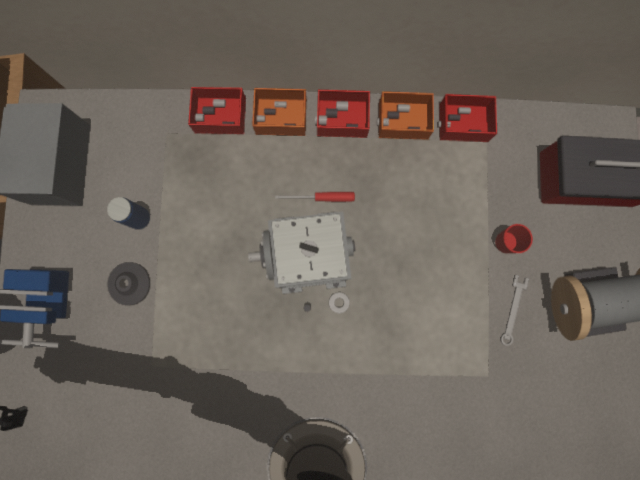

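View pics/scene0.png

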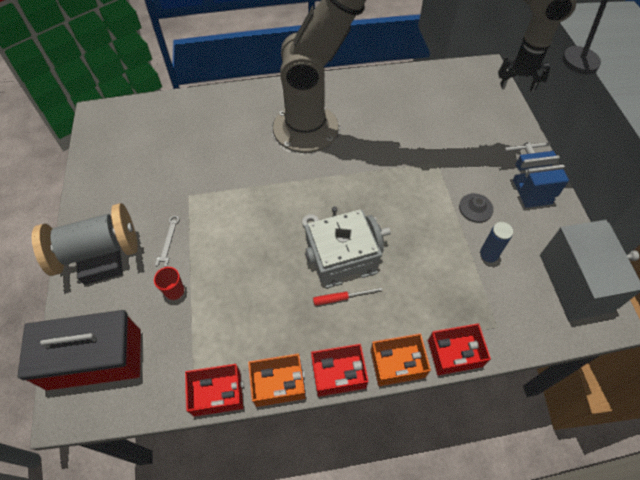

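```bash
cat > h.py <<'E'
import numpy as np,cv2
from station import bot
def world(c,d,info=None):
    i=info or bot.camera_info(c);K=np.array(i["camera_matrix"]);D=np.array(i["dist"])
    R,_=cv2.Rodrigues(np.array(i["rvec"],float));t=np.array(i["tvec"],float).ravel()
    v,u=np.mgrid[0:480,0:640]
    n=cv2.undistortPoints(np.stack([u,v],-1).reshape(-1,1,2).astype(float),K,D).reshape(480,640,2)
    P=np.dstack([n[...,0]*d,n[...,1]*d,d])
    return (P-t)@R
E
python3 - <<'E'
from h import *
d=np.load("top_d.npy");p=np.load("top_p.npy");W=world("top",d)
m=(abs(W[...,0]-.525)<.13)&(abs(W[...,1]-.035)<.15)&(d>0)
for lo,hi in [(.096,.105),(.105,.112),(.12,.142)]:
    k=m&(W[...,2]>lo)&(W[...,2]<hi);q=W[k][:,:2]
    print(lo,hi,k.sum(),cv2.minAreaRect(q.astype(np.float32)*1000),np.median(W[k][:,2]))
i=bot.camera_info("top");print(np.linalg.inv(cv2.Rodrigues(np.array(i['rvec']))[0])@-np.array(i['tvec']).ravel())
r=np.where(m)
y0,y1,x0,x1=r[0].min(),r[0].max(),r[1].min(),r[1].max();print(x0,x1,y0,y1)
cv2.imwrite("pics/crop.png",cv2.resize(p[y0:y1,x0:x1,::-1],None,fx=4,fy=4)[:600,:800])
E
```

```text
0.096 0.105 3297 ((525.8984375, 46.4993896484375), (143.9130401611328, 184.1133575439453), 8.408879280090332) 0.10235961845102282
0.105 0.112 930 ((524.7876586914062, 48.85457229614258), (142.26034545898438, 188.7934112548828), 8.036380767822266) 0.10624315876299925
0.12 0.142 191 ((513.968505859375, 75.54788208007812), (125.94841003417969, 45.40581130981445), 89.58168029785156) 0.13311540003090744
[0.40890555 0.00386702 1.2973816 ]
248 369 201 307
```

The top view shows the housing at about (310,250), ribs near (307,231) and (311,266), and the black wing lying across at (309,248). The bearing is at (340,302) and the bolt at (308,307).

```bash
python3 - <<'E'
from h import *
d=np.load("top_d.npy");p=np.load("top_p.npy");W=world("top",d)
cv2.imwrite("pics/crop2.png",cv2.resize(p[205:295,262:362,::-1],None,fx=6,fy=6,interpolation=cv2.INTER_CUBIC))
g=p.max(2)
sub=(W[...,0]>.44)&(W[...,0]<.61)&(W[...,1]>-.04)&(W[...,1]<.1)
k=(g<70)&sub
n,l,s,c=cv2.connectedComponentsWithStats(k.astype(np.uint8))
for j in range(1,n):
    if s[j,4]>4:
        mm=l==j;q=W[mm]
        print(s[j],c[j].round(1),np.median(q,0).round(4),cv2.minAreaRect(q[:,:2].astype(np.float32)*1000))
m=(W[...,2]>.125)&(W[...,2]<.142)&sub
print(W[m].mean(0),cv2.minAreaRect(W[m][:,:2].astype(np.float32)*1000))
# cover-level plane from full
k=(W[...,2]>.097)&(W[...,2]<.105)&sub
print(W[k][:,2].mean())
E
```

```text
[300 244  18   8  71] [308.5 247.4] [0.5265 0.0329 0.1371] ((526.1205444335938, 33.89469909667969), (38.64873123168945, 9.493107795715332), 74.72084045410156)
[0.52581757 0.03436001 0.13609228] ((526.2225952148438, 34.426544189453125), (43.609474182128906, 12.776962280273438), 73.98627471923828)
0.10222502116646394
```

View pics/crop2.png

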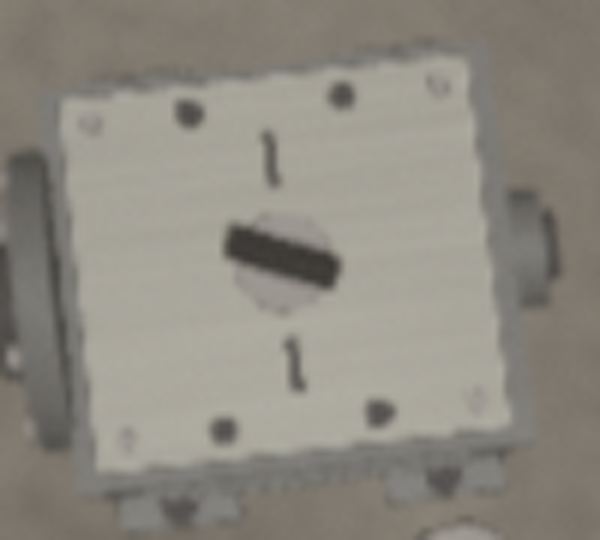

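Wing centre is at about (0.526, 0.034), lying along 74°, with the ribs at about 7°, so the fastener angle is about 1.17 rad. I'll move above it, turning the tool by -1.6 rad so the jaws straddle the wing.

Call:
step_arm --rows '[18,-31,0,-0.08,1,18,-31,0,-0.08,1,18,-31,0,-0.08,1,18,-31,0,-0.08,1,18,-31,0,-0.08,1,18,-31,0,-0.08,1,18,-31,0,-0.08,1,18,-31,0,-0.08,1,18,-31,0,-0.08,1,18,-31,0,-0.08,1]'

```text
t: 1.75
eef_pos: [0.3488, 0.3425, 0.2316]
tool_rot: [-0.0, 0.503, 0.864, 0.0]
contact_force: [0.6, 0.7, 0.2]
gripper_width: 1.0
```

Call:
step_arm --rows '[18,-31,0,-0.08,1,18,-31,0,-0.08,1,18,-31,0,-0.08,1,18,-31,0,-0.08,1,18,-31,0,-0.08,1,18,-31,0,-0.08,1,18,-31,0,-0.08,1,18,-31,0,-0.08,1,18,-31,0,-0.08,1,18,-31,0,-0.08,1,0,0,0,0,1,0,0,0,0,1]' --squeeze 60

```text
t: 2.95
eef_pos: [0.5283, 0.0332, 0.2313]
tool_rot: [0.0, 0.8, 0.601, -0.0]
contact_force: [-1.0, 0.7, -0.3]
gripper_width: 1.006
```

```bash
cat >> h.py <<'E'
def st():
    o=bot.get_obs();w,x,y,z=o['tool_rot']
    ang=np.degrees(np.arctan2(1-2*(x*x+z*z),2*(x*y-w*z)))
    print('t',round(o['t'],2),'pos',np.round(o['eef_pos'],4),'ty',round(ang,1),'F',np.round(o['contact_force'],1),'T',np.round(o['torque'],2),'g',round(float(o['gripper_width']),3),'q',np.round(o['q'],2))
    return o
E
python3 - <<'E'
from h import *
st()
i=bot.camera_info("wrist")
p,d=bot.read_camera("wrist");cv2.imwrite("pics/w1.png",p[:,:,::-1])
W=world("wrist",d,i);np.savez("w1.npz",p=p,d=d,W=W)
m=(W[...,2]>.125)&(W[...,2]<.145)&(np.hypot(W[...,0]-.526,W[...,1]-.034)<.035)&(d>0)
print(m.sum(),W[m].mean(0),cv2.minAreaRect(W[m][:,:2].astype(np.float32)*1000))
print([(np.round(r['at'],4),round(r['score'],2)) for r in bot.recognise("wrist","wing")[:2]])
E
```

```text
t 2.95 pos [0.5283 0.0332 0.2313] ty -16.2 F [-1.   0.7 -0.3] T [0.04 0.01 0.01] g 1.006 q [-0.7   0.27  0.63  1.93 -0.18  1.   -0.27]
1336 [0.52744438 0.03462071 0.13445734] ((527.0328369140625, 33.249183654785156), (43.42229461669922, 12.008930206298828), 74.50344848632812)
[(array([0.5274, 0.0349, 0.1179]), 0.61)]
```

View pics/w1.png

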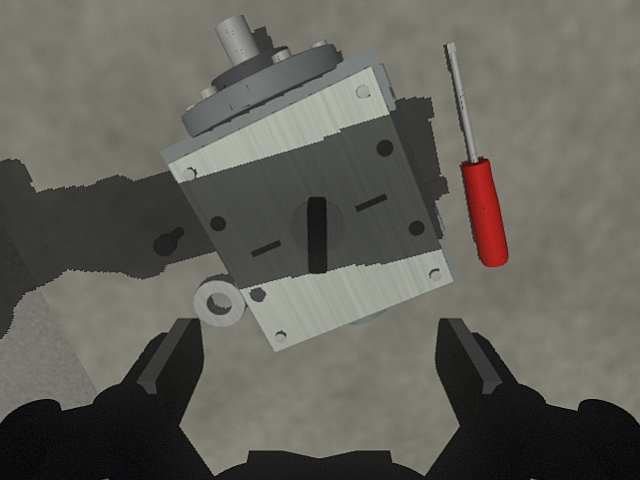

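The wrist view shows the wing at (317,235), upright between the jaws, with the ribs at (266,248) and (371,202). I'll get the axis from the ribs.

```bash
python3 - <<'E'
from h import *
z=np.load("w1.npz");p,W=z['p'],z['W']
g=p.max(2)
c=[]
for (x0,x1,y0,y1) in [(245,290,235,262),(350,392,188,216)]:
    k=np.zeros(g.shape,bool);k[y0:y1,x0:x1]=g[y0:y1,x0:x1]<45
    print(k.sum());q=W[k];print(q.mean(0),cv2.minAreaRect(q[:,:2].astype(np.float32)*1000));c.append(q.mean(0))
print((c[0]+c[1])/2,np.degrees(np.arctan2(*(c[1]-c[0])[[1,0]])),np.linalg.norm(c[1]-c[0]))
E
```

```text
156
[0.48710882 0.02700137 0.1023719 ] ((487.130859375, 27.065671920776367), (21.53900909423828, 4.159312725067139), 8.899212837219238)
176
[0.56610146 0.03836008 0.1023277 ] ((566.1571655273438, 38.33209991455078), (21.23908233642578, 4.145331859588623), 8.217782974243164)
[0.52660514 0.03268073 0.1023498 ] 8.182730452065437 0.07980513121428319
```

Call:
step_arm --rows '[-1.5,-0.5,-30,0,1,0,0,-30,0,1,0,0,-30,0,1,0,0,-20,0,1,0,0,-11,0,1,0,0,0,0,1]' --squeeze 60

```text
t: 3.65
eef_pos: [0.5255, 0.0343, 0.1093]
tool_rot: [-0.001, 0.799, 0.602, -0.001]
contact_force: [-0.3, 1.0, 0.1]
gripper_width: 1.003
```

Call:
step_arm --rows '[0,0,0,0,0,0,0,0,0,0,0,0,0,0,0,0,0,0,0,0,0,0,0,0,0,0,0,0,0,0,0,0,0,0,0,0,0,0,0,0]'

```text
t: 4.45
eef_pos: [0.527, 0.0333, 0.1105]
tool_rot: [0.0, 0.799, 0.601, 0.0]
contact_force: [0.3, -0.2, 2.2]
gripper_width: 0.126
```

```bash
python3 - <<'E'
from h import *
st()
p,d=bot.read_camera("wrist");cv2.imwrite("pics/w2.png",p[:,:,::-1])
E
```

```text
t 4.45 pos [0.527  0.0333 0.1105] ty -16.1 F [ 0.3 -0.2  2.2] T [ 0.03 -0.1   0.04] g 0.126 q [-0.61  0.44  0.54  2.04 -0.33  0.75 -0.15]
```

View pics/w2.png

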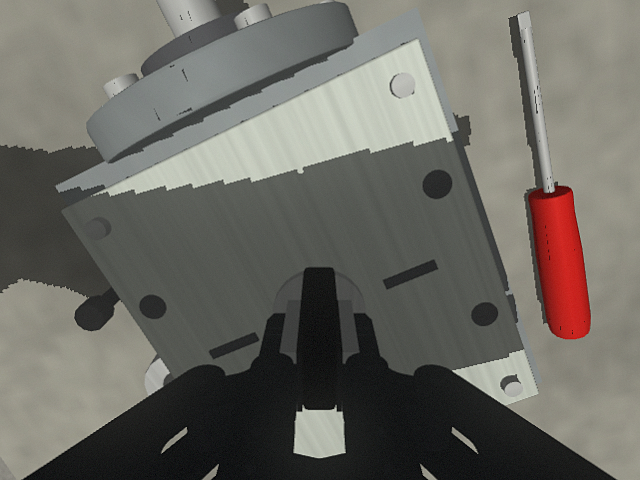

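Wing at (318,300) is firmly between the pads. Turning clockwise to about 0.5 rad.

Call:
step_arm --rows '[0,0,0,-0.08,0,0,0,0,-0.08,0,0,0,0,-0.08,0,0,0,0,-0.08,0,0,0,0,-0.08,0,0,0,0,-0.08,0,0,0,0,-0.08,0,0,0,0,-0.08,0,0,0,0,0,0,0,0,0,0,0]'

```text
t: 5.5
eef_pos: [0.527, 0.0332, 0.1104]
tool_rot: [0.0, 0.947, 0.32, 0.0]
contact_force: [0.5, -0.1, 2.5]
gripper_width: 0.121
```

```bash
python3 - <<'E'
from h import *
st()
E
```

```text
t 5.5 pos [0.527  0.0332 0.1104] ty -52.7 F [ 0.5 -0.1  2.5] T [-0.04 -0.22 -0.05] g 0.121 q [-0.74  0.48  0.71  2.05 -0.45  0.77 -0.67]
```

Wing is at 0.51 rad. Pressing gently to find the dead stop.

Call:
step_arm --rows '[0,0,-1,0,0,0,0,-1,0,0,0,0,-1,0,0,0,0,0,0,0]'

```text
t: 5.9
eef_pos: [0.527, 0.0332, 0.1074]
tool_rot: [0.0, 0.948, 0.319, 0.0]
contact_force: [1.5, 0.3, 3.5]
gripper_width: 0.125
```

Call:
step_arm --rows '[0,0,-1,0,0,0,0,-1,0,0,0,0,0,0,0]'

```text
t: 6.2
eef_pos: [0.5271, 0.0332, 0.1064]
tool_rot: [-0.0, 0.948, 0.319, 0.0]
contact_force: [-3.3, 0.1, 17.4]
gripper_width: 0.128
```

Call:
step_arm --rows '[0,0,-1,0,0,0,0,0,0,0]'

```text
t: 6.4
eef_pos: [0.5271, 0.0332, 0.1061]
tool_rot: [-0.001, 0.948, 0.319, 0.0]
contact_force: [-6.6, 1.2, 26.2]
gripper_width: 0.123
```

Dead stop found at z ≈ 0.1063. Sweeping under light preload.

Call:
step_arm --rows '[0,0,0.5,-0.04,0,0,0,0,-0.04,0,0,0,0,0,0]'

```text
t: 6.7
eef_pos: [0.5271, 0.0332, 0.1061]
tool_rot: [-0.001, 0.96, 0.28, 0.0]
contact_force: [-3.3, 1.1, 17.6]
gripper_width: 0.13
```

Call:
step_arm --rows '[0,0,0,-0.04,0,0,0,0,-0.04,0,0,0,0,0,0]'

```text
t: 7.0
eef_pos: [0.527, 0.0332, 0.1053]
tool_rot: [-0.0, 0.97, 0.242, 0.0]
contact_force: [0.5, 0.2, 6.9]
gripper_width: 0.131
```

Call:
step_arm --rows '[0,0,0,-0.04,0,0,0,0,-0.04,0,0,0,0,0,0]'

```text
t: 7.3
eef_pos: [0.527, 0.0332, 0.105]
tool_rot: [0.0, 0.979, 0.203, 0.0]
contact_force: [1.1, -0.7, 4.7]
gripper_width: 0.127
```

Force fell and z dropped between about 0.43 and 0.35 rad. I'll press on here and see whether it keeps going.

Call:
step_arm --rows '[0,0,-1,0,0,0,0,-1,0,0,0,0,0,0,0]'

```text
t: 7.6
eef_pos: [0.527, 0.0332, 0.103]
tool_rot: [-0.0, 0.979, 0.203, 0.0]
contact_force: [1.1, 0.0, 5.9]
gripper_width: 0.122
```

Call:
step_arm --rows '[0,0,-1,0,0,0,0,-1,0,0,0,0,0,0,0]'

```text
t: 7.9
eef_pos: [0.527, 0.0332, 0.101]
tool_rot: [-0.0, 0.979, 0.203, 0.0]
contact_force: [1.2, -0.1, 6.7]
gripper_width: 0.126
```

The foot is in the slot. Pressing home.

Call:
step_arm --rows '[0,0,-1,0,0,0,0,-1,0,0,0,0,-0.5,0,0,0,0,0,0,0]'

```text
t: 8.3
eef_pos: [0.527, 0.0332, 0.0988]
tool_rot: [-0.0, 0.979, 0.203, 0.0]
contact_force: [-0.2, -0.5, 9.3]
gripper_width: 0.125
```

Call:
step_arm --rows '[0,0,-1,0,0,0,0,0,0,0]'

```text
t: 8.5
eef_pos: [0.5271, 0.0332, 0.0987]
tool_rot: [-0.001, 0.979, 0.203, 0.0]
contact_force: [-5.0, 0.2, 20.6]
gripper_width: 0.124
```

Call:
step_arm --rows '[0,0,-0.5,0,0,0,0,0,0,0,0,0,0,0,0]'

```text
t: 8.8
eef_pos: [0.5271, 0.0332, 0.0986]
tool_rot: [-0.001, 0.979, 0.203, 0.0]
contact_force: [-5.0, 0.4, 25.7]
gripper_width: 0.126
```

```bash
python3 - <<'E'
from h import *
st()
i=bot.camera_info("wrist");p,d=bot.read_camera("wrist");cv2.imwrite("pics/w3.png",p[:,:,::-1])
W=world("wrist",d,i)
c,s=np.cos(np.radians(8.2)),np.sin(np.radians(8.2));X=W[...,0]-.5266;Y=W[...,1]-.0327
a=c*X+s*Y;b=-s*X+c*Y
k=(abs(a)<.068)&(abs(b)<.075)&(np.hypot(a,b)>.05)&(d>0)&(W[...,2]<.106)&(W[...,2]>.08)
print(k.sum(),np.percentile(W[k][:,2],[10,50,90]))
st()
E
```

```text
t 8.8 pos [0.5271 0.0332 0.0986] ty -66.5 F [-5.   0.4 25.7] T [0.13 1.33 0.02] g 0.126 q [-0.76  0.52  0.76  2.06 -0.52  0.76 -0.84]
53915 [0.08809543 0.08890026 0.08998229]
t 8.85 pos [0.5271 0.0332 0.0986] ty -66.6 F [-5.7  0.5 25.9] T [0.1  1.28 0.05] g 0.126 q [-0.76  0.52  0.76  2.06 -0.52  0.76 -0.84]
```

View pics/w3.png

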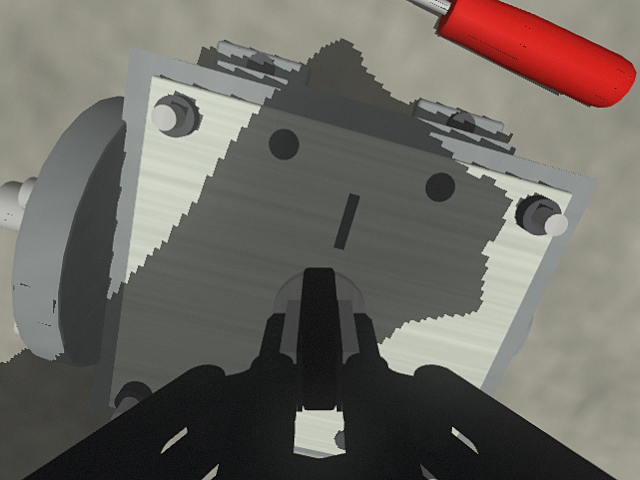

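The cover is at z ≈ 0.089–0.090, which is home, and the guide pins at (165,115) and (552,222) now stand tall. The wing is about 15° off the rib at (347,220), and the hand is pressing with about 26 N. Handing in.

```bash
python3 - <<'E'
from h import *
bot.hand_in();st()
E
```

```text
the job is handed in; nothing more can be done
the job is handed in; nothing more can be done
```

The cover is fully home, the fastener's foot is in its slot, and I handed the job in with the gripper still pressing down. The hand-in gave no verdict.

- **Turning:** I gripped the wing and turned it clockwise from about 1.15 to 0.51 rad with the cover still up.
- **Finding the slot:** I pressed lightly to the dead stop, about 4 mm down, and kept turning. The foot dropped between about 0.43 and 0.35 rad. I stopped turning at about 0.27 rad, and the cover then went down with only spring force.
- **Last checks (just before hand-in, at 8.85 s):**
  - The arm moved down 11.8 mm from where it gripped the wing.
  - Wrist depth put the cover top at about 0.089 m. That is roughly 1 mm below the expected 0.090 m, which is within the camera's 2 mm calibration error.
  - The guide pins stood tall.
  - Push was about 26 N at a 60 N grip, with the wing within about 0.27 rad of the ribs.
- **Other items:** the path kept clear of the other things on the bench and the arm felt no contact with them, but I didn't re-measure where they were at the end.

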